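Clear the charger away and raise the recipe camera

TASK

Get the worktop ready for filming a recipe: put the black charger into the open drawer of the small box, set it down without dropping it, let go and slide the drawer fully shut. Then press the red button of the camera mast, which springs up a little to its first stop, take the mast by its orange grip and pull it straight up to its second, topmost stop. Finish holding it up there by the orange grip, because it sinks back if released; leave the jars, the mug and the bowl where they are.

Things in the scene. Friction and masses are not known exactly. Their poses are not given: they have to be found in the camera images.
- charger: Black plug-in charger brick lying on the worktop, body 50 (x) x 38 (y) x 28 (z) mm, about 90 g, with two thin steel pins sticking 18 mm further out along its own +x at mid height. Origin: centre of the underside of the body. Lies flat; grasp it across its 38 mm (along its y).
- caddy_drawer0 (a joint): Opening of the drawer in m: 0 shut, starts pulled out 0.105 to 0.13; slides shut along the box's +x with about 1 N of friction, stays where it is left.
- caddy_drawer0_handle (a point): Middle of the drawer's steel bar handle (100 mm long along the box's y, 11 mm thick, 35 mm off the drawer's front), 62 mm above the worktop; moves with the drawer. Axes as the box's: +x into the box (closing direction), z up. To shut the drawer, push the bar or the front along +x.
- drawer_floor (a point): Centre of the drawer's inner floor, 22 mm above the worktop; moves with the drawer, axes as the box's. Inside: 175 (x) by 158 (y) mm, walls 56 mm high. The front's inner face is at x = -88 mm, its outer face at -109, the handle bar at -144. Drawn out by q mm, the drawer is open to above from x = -88 to x = q - 94 mm; the rest is under the box's top.
- caddy: Small fixed drawer box of light wood with a white drawer front, 220 (x) x 200 (y) x 100 (z) mm. Origin: centre of its underside on the worktop; the drawer comes out along its -x (towards the robot).
- release_top (a point): Centre of the top of the round red push button (28 mm across) in a dark ring on the black post beside the mast; 112 mm above the worktop, 60 mm from the mast's axis along the mast's +y. Press straight down.
- release (a joint): Travel of the red button in m: 0 up, 0.006 fully down (about 5 N, springs back). It must go down nearly fully to unlock the pole; keep it down about half a second while the pole rises.
- pole (a joint): How far the mast's pole is drawn out, in m, straight up: 0 fully in and locked (start). When the button is pressed it springs up by itself to the first stop, at about 0.02 to 0.03, and rests there. The second stop, the end of the travel, is at 0.105. Drawing it out takes up to about 8 N, rising with height; released, it sinks back to the first stop.
- grip: Orange grip block on top of the pole, 30 x 30 x 35 (z) mm, moves up with the pole (350 g together). Origin: its centre, 152 mm above the worktop when fully in, about 177 at the first stop, 257 at the second. An arm leads from it along its +x to a small black camera (30 x 56 x 34 mm, centre 84 mm out), so grasp the block along its y.
- mast: Dark steel foot plate of the camera mast, 150 (x) x 170 (y) x 12 mm, fixed to the worktop, with the black sleeve (42 mm collar, top at 130 mm, pole 18 mm thick) and the post with the red button (post 44 x 58 mm, 90 mm high). Origin: on the worktop on the pole's axis; the button lies along +y, the camera along +x; z up.
- jar_a: Amber glass spice jar with a black lid, 45 mm across, 80 mm high. Origin: centre of the underside. Leave alone.
- jar_b: Reddish-brown spice jar with a black lid, 45 mm across, 80 mm high. Origin: centre of the underside. Leave alone.
- mug: Blue mug, 80 mm across, 90 mm high, handle at its +y. Origin: centre of the underside. Leave alone.
- bowl: Brown wooden bowl, 130 mm across, 50 mm high. Origin: centre of the underside. Leave alone.
Not all that is in view belongs to the job. Of the things that look like the charger, the largest one is meant.

How it is judged:
By the outcome, as a careful person would: the job done as asked, in the order asked, and still so for the second after the job is handed in, while the arm keeps its last pose, push and grip.
It also fails if it takes over 72 s, if anything falls off the work surface, if the arm or the gripper's body presses on something with over 40 N, if the wrist force passes 120 N, or if a joint passes its speed limit or range.

ROBOT

A 7-joint arm with a two-finger parallel gripper is mounted at the origin on the work surface. World frame = base frame: x ahead of the robot, y to its left, z up, the work surface at z = 0. Lengths are in m, angles in rad, forces in N, time in s.
With the tool pointing down it reaches from about 0.35 to 0.9 m from the base axis. Payload 7.2 kg.
Tool frame: the origin (TCP) lies at the very end of the fingers, on their centre line; the grasp point (between the pads) lies 19 mm behind it; z points along the fingers, y is the line along which they close (so a half turn about z gives the same grasp; the last joint's range is limited). The gripper opens to 88 mm and grips with 3 to 60 N. Pads are 20 mm wide; open, the fingers measure 115 mm over their backs; the gripper's body (75 mm by 178 mm) begins 61 mm behind the grasp point.
Start: joints at [1.054, 0.411, -0.013, 1.596, 0.006, 1.134, -0.082], TCP at [0.271, -0.563, 0.223] pointing down, gripper open.
Joint ranges: [-2.95, 2.95], [-0.29, 1.99], [-1.47, 1.44], [0.14, 2.54], [-1.03, 4.17], [0.13, 1.85], [-2.86, 2.86]. Speed limits (rad/s): [2.39, 2.39, 3.01, 3.01, 3.14, 3.14, 3.14].

INTERFACE

Orientations are given as a 3x3 rotation matrix whose columns are the frame's x, y, z axes.
In Python, from workcell import * gives the robot as it stands.
- The arm moves only by the tool carry_out, never from a script. Its argument "series" is a list of rows, each a list of 5 numbers: the shift along the tool's x, y, z in mm, then the turn about the tool's z in degrees, then the opening in per cent of the stroke, from 0 (shut) to 100 (fully open). A call has 1 to 5 rows; each row shifts and turns the commanded pose from where the row before left it, along the tool's axes as they then stand; what a row does not reach is not made up. A row lasts 1/12 s, in which the tool goes at most 41.7 mm and 7.16 degrees, less where a joint would pass 70% of its speed; a pose out of reach is approached as far as the arm can. A call is refused whole if a number of a shift passes 41.7 or a number of a turn 7.16, either way. A call with a gripper value outside its range is refused whole. The fingers move at their own pace and stop on an object; "grip_force" is the grip in N (left out, the last holds). Time passes only in rows, so rows that do not move let the fingers close. It gives the time, the measured TCP pose, the force and the opening at its end, in the units of the state.
- sense(): the state, without advancing time (a new reading comes with each control period).
- camera(name): name is "side" or "top"; returns the picture (420x560x3 uint8, blue, green, red); there is no depth.
- camera_info(name): a dict with "K" (3x3 intrinsics, pixels), "camera_from_world" (4x4, takes a point from world to camera coordinates). Camera axes: x right, y down, z forward; pixel columns grow to the right and rows downward; lengths in m; the calibration is good to about 2 mm. A picture is of the moment at which its call begins. camera_info takes no time and is no camera call.
- job_done(): hands the job in, once; it reports no verdict.
Trained networks look in the newest picture that a camera, given by its name, has taken for a name from the list of things; names that differ only in an ending like _2 or _b are one class to them, and where a whole thing is asked for, a point or a joint stands for the part that bears it (a point fixed in the world has none). Each returns a list of dicts, best first, with "p" (0 to 1); they miss things now and then, are a little off and sometimes report something else, mostly with a low value. They report only what shows in the picture. A call takes as long as a camera call. They do not tell look-alikes from the thing itself.
- spot_in(camera, label): "at" ([column, row] in pixels, amid what is visible of it).
The state is a dict: "t": time; "joints": joint angles; "qd": joint speeds; "joint_torque": joint torques, N m; "tcp_pos": TCP position; "ee_rot": TCP orientation; "force": force on the tool from outside, world axes, zero at the start; "torque": the same for the moment, N m; "grip_width": finger opening in m.
Only numpy, scipy, OpenCV 4.12 (cv2) and the standard library are available. Lean on these libraries where they do the work, as an engineer would, in place of code of your own. Each camera call takes 0.05 s, during which the arm holds its last target. There are 200 camera calls.

## Working session

There is one attempt and no reset: what is moved stays moved. The work goes in short steps, Python scripts to look and compute and a tool call to move; the robot and the scene stay as the last step left them, time stands still between calls to the robot, and variables do not carry over. Pictures are saved under pics/ and viewed, on a budget of 10 in all, crops included, one or two more only if the job needs it, and the job is handed in when it is done.

Besides the shell and the picture viewer there is one more tool, called after "Call:" as a command line: name --pt "numbers of a row" for each row, then --argument value for the rest. carry_out: Moves the arm, as the interface text tells. Its arguments: {"type":"object","properties":{"series":{"type":"array"},"grip_force":{"type":"number"}},"required":["series"]}

```bash
mkdir -p pics; ls
python3 - <<'E'
from workcell import *
import cv2,numpy as np
s=sense();print(s['t'],s['tcp_pos'],s['ee_rot'],s['grip_width'])
for c in('side','top'):
    im=camera(c);cv2.imwrite(f'pics/{c}0.png',im)
    i=camera_info(c);print(c,i['K'],np.linalg.inv(i['camera_from_world']))
    for l in('charger','caddy_drawer0_handle','drawer_floor','caddy','release_top','grip','mast'):
        print(l,spot_in(c,l))
E
```

```text
pics
0.0 [ 0.27095193 -0.56267284  0.22183981] [[ 9.00950254e-01  4.33921744e-01 -7.48695198e-04]
 [ 4.33922381e-01 -9.00949247e-01  1.34942616e-03]
 [-8.89910238e-05 -1.54064144e-03 -9.99998809e-01]] 0.08791139532968911
side [[526.49261049   0.         282.89172949]
 [  0.         526.49261049 211.47570401]
 [  0.           0.           1.        ]] [[-0.82953236 -0.30937818  0.46493139  0.01603078]
 [-0.55845647  0.46186945 -0.68905949  0.80869406]
 [-0.00155764 -0.83124109 -0.5559099   0.83104102]
 [ 0.          0.          0.          1.        ]]
charger [{'at': [313.0, 307.1], 'p': 0.68}, {'at': [286.8, 281.0], 'p': 0.65}, {'at': [319.4, 270.5], 'p': 0.6}]
caddy_drawer0_handle [{'at': [328.7, 204.5], 'p': 0.63}, {'at': [210.5, 276.1], 'p': 0.33}]
drawer_floor [{'at': [327.2, 204.6], 'p': 0.85}, {'at': [209.4, 274.4], 'p': 0.42}, {'at': [165.9, 260.2], 'p': 0.39}]
caddy [{'at': [294.0, 195.4], 'p': 0.86}]
release_top [{'at': [197.9, 316.3], 'p': 0.53}]
grip [{'at': [207.4, 275.2], 'p': 0.79}]
mast [{'at': [215.3, 337.1], 'p': 0.75}, {'at': [167.1, 262.6], 'p': 0.55}]
top [[489.0
[... 184 characters left out ...]
1]
 [-9.99603848e-01  2.81391685e-02  5.78948769e-04 -5.71327520e-02]
 [-3.94306641e-03 -1.19645287e-01 -9.92808873e-01  1.28819696e+00]
 [ 0.00000000e+00  0.00000000e+00  0.00000000e+00  1.00000000e+00]]
charger [{'at': [222.1, 281.5], 'p': 0.72}, {'at': [236.5, 246.8], 'p': 0.7}, {'at': [273.7, 264.4], 'p': 0.57}, {'at': [249.3, 143.7], 'p': 0.35}]
caddy_drawer0_handle [{'at': [349.9, 223.7], 'p': 0.81}]
drawer_floor [{'at': [347.4, 221.7], 'p': 0.66}]
caddy [{'at': [350.0, 177.4], 'p': 0.63}, {'at': [147.1, 218.6], 'p': 0.19}]
release_top [{'at': [123.9, 239.3], 'p': 0.41}]
grip [{'at': [148.2, 223.8], 'p': 0.73}, {'at': [345.6, 221.1], 'p': 0.22}]
mast [{'at': [148.6, 244.3], 'p': 0.66}]
```

View pics/top0.png

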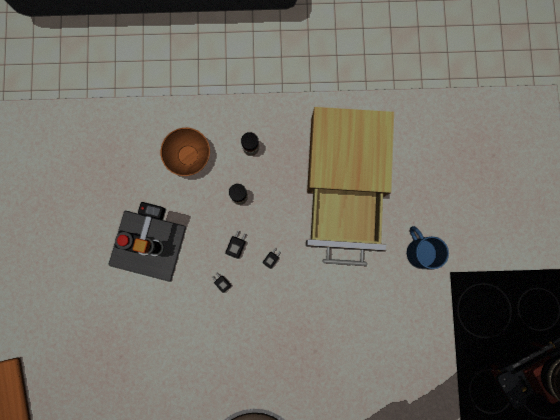

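View pics/side0.png

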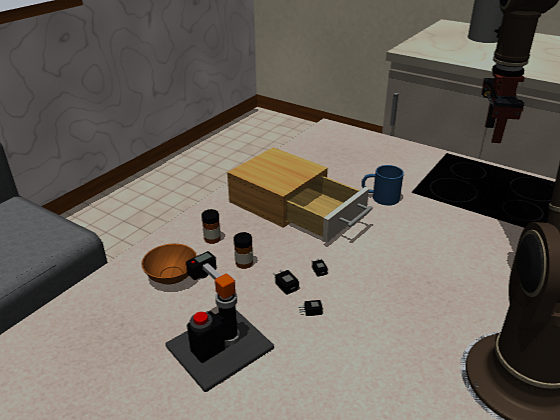

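Run:
```python
import cv2
a=cv2.imread('pics/top0.png')
c=cv2.resize(a[225:305,190:300],None,fx=7,fy=7,interpolation=cv2.INTER_CUBIC)
cv2.imwrite('pics/crop1.png',c)
```

```text
(no output)
```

View pics/crop1.png

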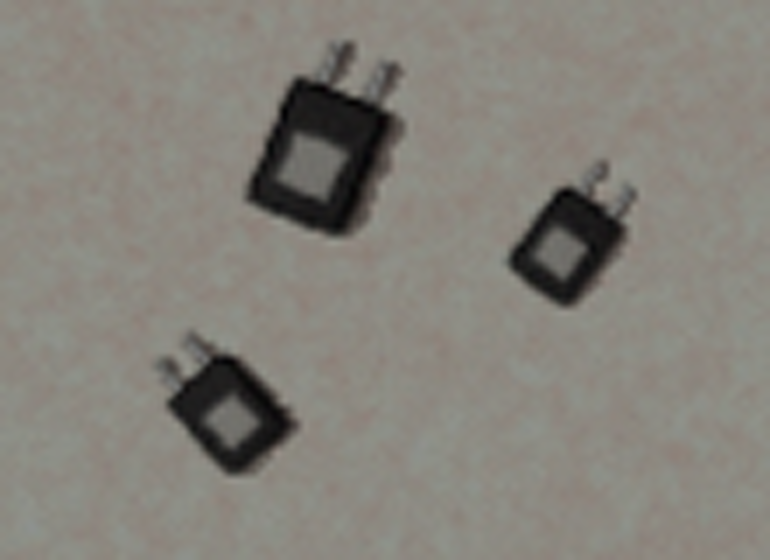

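The top view shows the largest black charger at (236,246), pins up-right. Two smaller look-alikes are at (222,282) and (272,259), and the black-lidded jars are at (250,143) and (238,193). The crop confirms that (236,246) is the largest, so I choose it. The drawer is at about (347,215) with its handle at (345,263). The red button is at (123,240) and the orange grip at (142,246).

```bash
cat > h.py <<'E'
from workcell import *
import cv2,numpy as np
def ray(c,px,z):
    i=camera_info(c);T=np.linalg.inv(i['camera_from_world'])
    d=T[:3,:3]@np.linalg.inv(i['K'])@[px[0],px[1],1.];o=T[:3,3]
    return o+d*(z-o[2])/d[2]
def tri(pt,ps):
    P=[]
    for c in('top','side'):
        i=camera_info(c);P.append(i['K']@i['camera_from_world'][:3])
    X=cv2.triangulatePoints(P[0],P[1],np.array(pt,float).reshape(2,1),np.array(ps,float).reshape(2,1))
    return (X[:3]/X[3]).ravel()
def proj(c,X):
    i=camera_info(c);p=i['K']@(i['camera_from_world']@np.r_[X,1])[:3];return p[:2]/p[2]
def blob(im,lo,hi,roi):
    x0,y0,x1,y1=roi;h=cv2.cvtColor(im[y0:y1,x0:x1],cv2.COLOR_BGR2HSV)
    m=cv2.inRange(h,lo,hi);v,u=np.nonzero(m)
    return u.mean()+x0,v.mean()+y0,len(u),(u.min()+x0,v.min()+y0,u.max()+x0,v.max()+y0)
def togo(target,yaw=None):
    "shift in tool axes (mm) to a world TCP target; turn (deg) about tool z so that tool y lies along world yaw"
    s=sense();R=s['ee_rot'];d=R.T@(np.array(target)-s['tcp_pos'])*1e3
    t=None
    if yaw is not None:
        v=R.T@[np.cos(yaw),np.sin(yaw),0];t=(np.degrees(np.arctan2(v[1],v[0]))-90+90)%180-90
    return d.round(1),t
E
python3 - <<'E'
from h import *
a=cv2.imread('pics/top0.png');b=cv2.imread('pics/side0.png')
cr=np.array([(298,78),(392,112),(338,235),(250,200)])/7+[190,225]
W=np.array([ray('top',p,.028) for p in cr]);print('charger',W.round(4),W.mean(0))
print('edges',[np.linalg.norm(W[i]-W[(i+1)%4]).round(4) for i in range(4)])
x=(W[0]+W[1]-W[2]-W[3]);print('yaw x',np.degrees(np.arctan2(x[1],x[0])))
# side check of charger via centre
print('charger proj side',proj('side',np.r_[W.mean(0)[:2],.02]))
for n,p in dict(tl=(313.5,108),tr=(393.5,111.5),br=(390.5,193.5),bl=(310.5,190)).items(): print(n,ray('top',p,.1))
print('handle',ray('top',(325.5,263),.062),ray('top',(366,264.5),.062))
print('front top outer?',ray('top',(307,246),.078),ray('top',(384,249.5),.078))
for n,lo,hi,rt,rs,z in(('red',(0,150,90),(6,255,255),(105,225,140,255),(180,300,220,335),.112),('orange',(7,150,90),(20,255,255),(125,230,165,260),(205,265,245,305),.16)):
    t=blob(a,lo,hi,rt);s=blob(b,lo,hi,rs);print(n,t,s,ray('top',t[:2],z),tri(t[:2],s[:2]))
E
python3 - <<'E'
import cv2
a=cv2.imread('pics/top0.png')
c=cv2.resize(a[195:285,100:200],None,fx=6,fy=6,interpolation=cv2.INTER_CUBIC)
cv2.imwrite('pics/crop2.png',c)
E
```

```text
charger [[0.555  0.0403 0.028 ]
 [0.5416 0.006  0.028 ]
 [0.4972 0.0267 0.028 ]
 [0.5108 0.0587 0.028 ]] [0.52615472 0.03292086 0.028     ]
edges [np.float64(0.0369), np.float64(0.049), np.float64(0.0348), np.float64(0.0479)]
yaw x -23.86699398802156
charger proj side [287.77280293 279.5349589 ]
tl [ 0.86609264 -0.17417619  0.1       ]
tr [ 0.85122449 -0.37387351  0.1       ]
br [ 0.64439559 -0.35445804  0.1       ]
bl [ 0.65864879 -0.15877551  0.1       ]
handle [ 0.4797087  -0.19236097  0.062     ] [ 0.47319936 -0.29285697  0.062     ]
front top outer? [ 0.52260832 -0.14672761  0.078     ] [ 0.50870366 -0.33596111  0.078     ]
red (np.float64(122.02061855670104), np.float64(239.90721649484536), 97, (np.int64(117), np.int64(235), np.int64(127), np.int64(245))) (np.float64(200.0672268907563), np.float64(316.4453781512605), 119, (np.int64(193), np.int64(312), np.int64(207), np.int64(321))) [0.54848286 0.29979496 0.112     ] [0.5487453  0.30029916 0.1107785 ]
orange (np.float64(139.61744966442953), np.float64(245.18120805369128), 149, (np.int64(133), np.int64(239), np.int64(146), np.int64(252))) (np.float64(224.15625), np.float64(279.975), 160, (np.int64(215), np.int64(274), np.int64(234), np.int64(286))) [0.53242482 0.24456398 0.16      ] [0.53233702 0.24262053 0.16797405]
```

View pics/crop2.png

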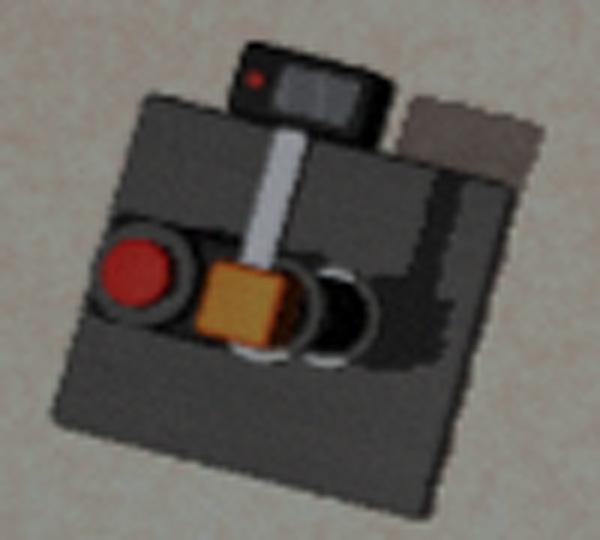

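The crop shows the red button at about (122,240), the orange grip top at about (140,246), and the camera towards mast +x at (152,210). The mast's yaw is about -15°.

Run:
```python
from h import *
f=np.array([(145,95),(515,185),(425,518),(55,425)])/6+[100,195]
W=np.array([ray('top',p,.012) for p in f]);print(W.round(3),W.mean(0))
for a,b in((3,0),(2,1)): d=W[b]-W[a];print(np.degrees(np.arctan2(d[1],d[0])),np.linalg.norm(d))
for a,b in((1,0),(2,3)): d=W[b]-W[a];print(np.degrees(np.arctan2(d[1],d[0]))-90,np.linalg.norm(d))
g=np.array([(212,263),(287,272),(272,348),(196,335)])/6+[100,195]
G=np.array([ray('top',p,.1695) for p in g]);print('grip',G.mean(0))
b=np.array([.5486,.300]);y=np.radians(-15);print('axis from button',b+60e-3*np.array([np.sin(y),-np.cos(y)]))
print(togo([.526,.033,.10],np.radians(66)))
```

```text
[[0.63  0.325 0.012]
 [0.586 0.163 0.012]
 [0.444 0.203 0.012]
 [0.488 0.363 0.012]] [0.53717777 0.26362628 0.012     ]
-14.872880187425833 0.14738526462228363
-15.604523174854737 0.1480108868350314
-15.239197347672956 0.16770816914421857
-15.455365981038923 0.16582332531160723
grip [0.53066879 0.24047741 0.1695    ]
axis from button [0.53307086 0.24204445]
(array([ 488.3, -426.5,  122.6]), np.float64(49.71714198715381))
```

Call:
carry_out --pt "27 -23.5 0 0 100" --pt "27 -23.5 0 0 100" --pt "27 -23.5 0 0 100" --pt "27 -23.5 0 0 100" --pt "27 -23.5 0 0 100" --grip_force 20

```text
t: 1.22
tcp_pos: [0.3421, -0.3971, 0.2227]
ee_rot: [[0.901, 0.434, 0.0], [0.434, -0.901, -0.0], [0.0, 0.0, -1.0]]
force: [0.9, 0.1, 0.6]
grip_width: 0.0878
```

Call:
carry_out --pt "27 -23.5 0 0 100" --pt "27 -23.5 0 0 100" --pt "27 -23.5 0 0 100" --pt "27 -23.5 0 0 100" --pt "27 -23.5 0 0 100"

```text
t: 1.63
tcp_pos: [0.4129, -0.2327, 0.223]
ee_rot: [[0.901, 0.434, 0.001], [0.434, -0.901, -0.001], [0.0, 0.001, -1.0]]
force: [-0.1, -0.4, 0.1]
grip_width: 0.0877
```

Call:
carry_out --pt "27 -23.5 5 0 100" --pt "27 -23.5 10 0 100" --pt "27 -23.5 10 0 100" --pt "27 -23.5 10 0 100" --pt "27 -23.5 10 0 100"

```text
t: 2.05
tcp_pos: [0.4836, -0.0682, 0.1776]
ee_rot: [[0.901, 0.434, 0.001], [0.434, -0.901, -0.0], [0.001, 0.001, -1.0]]
force: [0.9, -0.8, -0.2]
grip_width: 0.0876
```

Call:
carry_out --pt "27 -23.5 10 0 100" --pt "27 -23.5 10 0 100" --pt "27 -23.5 10 0 100" --pt "0 0 15 7 100" --pt "0 0 15 7 100"

```text
t: 2.47
tcp_pos: [0.5264, 0.0318, 0.1172]
ee_rot: [[0.979, 0.202, 0.001], [0.202, -0.979, 0.001], [0.001, -0.001, -1.0]]
force: [-0.6, -0.1, 0.1]
grip_width: 0.0877
```

Call:
carry_out --pt "0 0 5 7 100" --pt "0 0 0 7 100" --pt "0 0 0 7 100" --pt "0 0 0 7 100" --pt "0 0 0 7 100"

```text
t: 2.88
tcp_pos: [0.5256, 0.0289, 0.1126]
ee_rot: [[0.916, -0.401, 0.0], [-0.401, -0.916, -0.0], [0.0, 0.0, -1.0]]
force: [-0.9, 0.2, 0.3]
grip_width: 0.0876
```

Run:
```python
from h import *
print(sense()['t'],sense()['tcp_pos'],togo([.526,.033,.005],np.radians(66)))
```

```text
2.8833 [0.52558933 0.02885056 0.11262345] (array([ -1.3,  -4. , 107.6]), np.float64(0.3682097964684772))
```

Call:
carry_out --pt "-1 -4 20 0 63" --pt "0 0 20 0 63" --pt "0 0 0 0 63" --pt "0 0 20 0 63" --pt "0 0 20 0 63"

```text
t: 3.3
tcp_pos: [0.5274, 0.033, 0.0336]
ee_rot: [[0.919, -0.395, 0.003], [-0.395, -0.919, 0.0], [0.002, -0.001, -1.0]]
force: [-0.0, -0.1, -0.3]
grip_width: 0.0582
```

Call:
carry_out --pt "0 0 15 0 63" --pt "0 0 8 0 63" --pt "0 0 4 0 63" --pt "0 0 0 0 0" --pt "0 0 0 0 0"

```text
t: 3.72
tcp_pos: [0.5267, 0.0329, 0.0064]
ee_rot: [[0.918, -0.395, 0.001], [-0.395, -0.918, 0.0], [0.001, -0.0, -1.0]]
force: [1.0, 0.3, 0.3]
grip_width: 0.0451
```

Call:
carry_out --pt "0 0 0 0 0" --pt "0 0 0 0 0" --pt "0 0 0 0 0" --pt "0 0 -10 0 0" --pt "0 0 -20 0 0"

```text
t: 4.13
tcp_pos: [0.5244, 0.0327, 0.0348]
ee_rot: [[0.919, -0.395, -0.004], [-0.395, -0.919, -0.001], [-0.003, 0.002, -1.0]]
force: [0.6, 0.1, -1.6]
grip_width: 0.038
```

Call:
carry_out --pt "0 0 -30 0 0" --pt "0 0 -40 0 0" --pt "0 0 -40 0 0" --pt "0 0 0 0 0"

```text
t: 4.47
tcp_pos: [0.5301, 0.0334, 0.1536]
ee_rot: [[0.918, -0.396, 0.011], [-0.396, -0.918, 0.001], [0.01, -0.006, -1.0]]
force: [1.0, -0.7, -0.7]
grip_width: 0.0378
```

Run:
```python
from h import *
print(sense()['t'],sense()['tcp_pos'],sense()['grip_width'])
y=np.radians(-4.3);h=np.array([.4765,-.2426]);ux=np.array([np.cos(y),np.sin(y)])
p=h+(.144-.037)*ux;print(p,togo([*p,.14],np.radians(85.7)))
a=camera('top');b=camera('side')
A=cv2.resize(a[90:310,180:460],None,fx=2.4,fy=2.4);cv2.imwrite('pics/a1.png',A)
print(spot_in('top','charger'),spot_in('top','caddy_drawer0_handle'))
```

```text
4.4667 [0.53008037 0.03342068 0.15364092] 0.03776193191011711
[ 0.58319881 -0.25062272] (array([161. , 239.9,  13.9]), np.float64(-19.00161590603193))
[{'at': [350.5, 176.9], 'p': 0.5}] [{'at': [348.7, 222.8], 'p': 0.82}, {'at': [185.4, 150.9], 'p': 0.6}]
```

View pics/a1.png

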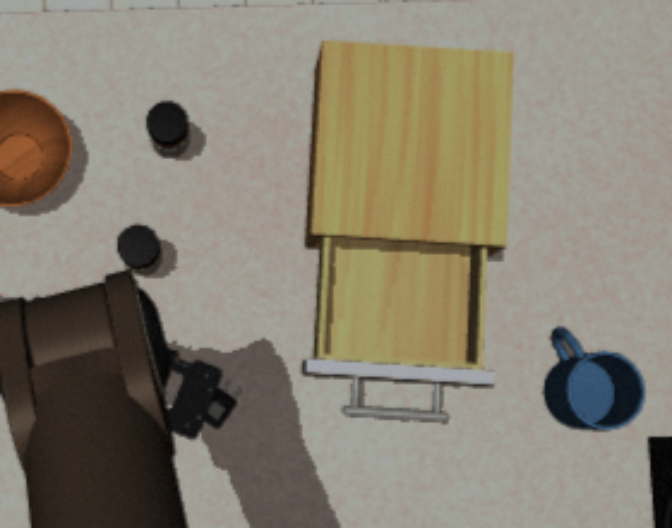

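The grip width is 37.8 mm, so the charger is held. The picture shows the drawer still open, with its handle at crop (395,413), which matches my measurement. Next I move over the drawer.

Call:
carry_out --pt "20 30 0 0 0" --pt "20 30 0 0 0" --pt "20 30 0 0 0" --pt "20 30 0 0 0" --pt "20 30 0 0 0"

```text
t: 5.08
tcp_pos: [0.5575, -0.1458, 0.1437]
ee_rot: [[0.919, -0.395, -0.004], [-0.395, -0.919, 0.001], [-0.004, 0.001, -1.0]]
force: [1.4, -0.5, -0.3]
grip_width: 0.0381
```

Call:
carry_out --pt "20 30 0 0 0" --pt "20 30 0 0 0" --pt "20 30 0 0 0" --pt "0 0 0 -6.3 0" --pt "0 0 0 -6.3 0"

```text
t: 5.5
tcp_pos: [0.5764, -0.2536, 0.1428]
ee_rot: [[0.983, -0.185, -0.004], [-0.185, -0.983, 0.0], [-0.004, 0.001, -1.0]]
force: [-0.3, -0.2, -0.5]
grip_width: 0.038
```

Call:
carry_out --pt "0 0 0 -6.3 0" --pt "0 0 0 0 0" --pt "0 0 0 0 0"

```text
t: 5.75
tcp_pos: [0.5773, -0.2505, 0.1438]
ee_rot: [[0.997, -0.08, -0.003], [-0.08, -0.997, 0.001], [-0.003, -0.001, -1.0]]
force: [-0.3, 0.5, -0.9]
grip_width: 0.038
```

Run:
```python
from h import *
s=sense();print(s['t'],s['tcp_pos'],s['grip_width'],s['force'])
print(togo([.5832,-.2506,.028],np.radians(85.7)))
b=camera('side');cv2.imwrite('pics/s1.png',cv2.resize(b[120:290,200:440],None,fx=3,fy=3))
```

```text
5.75 [ 0.57727756 -0.25048438  0.14384623] 0.03799085244977097 [-0.27111192  0.46994696 -0.89220161]
(array([  6.2,  -0.2, 115.8]), np.float64(-0.2819110741308748))
```

View pics/s1.png

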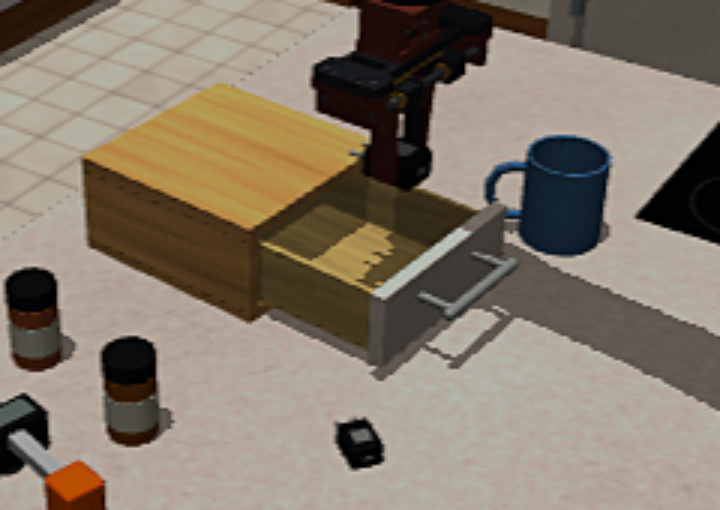

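The side view shows the charger held in the fingers at crop (405,160), above the open drawer and clear of its walls. Lowering it now.

Call:
carry_out --pt "4 0 25 0 0" --pt "0 0 25 0 0" --pt "0 0 25 0 0" --pt "0 0 20 0 0" --pt "0 0 8 0 0"

```text
t: 6.22
tcp_pos: [0.5802, -0.2501, 0.0391]
ee_rot: [[0.997, -0.079, -0.005], [-0.079, -0.997, 0.002], [-0.005, -0.001, -1.0]]
force: [0.3, 0.4, -1.2]
grip_width: 0.0385
```

Call:
carry_out --pt "0 0 4 0 0" --pt "0 0 2 0 0" --pt "0 0 0 0 0"

```text
t: 6.47
tcp_pos: [0.5827, -0.2511, 0.0372]
ee_rot: [[0.997, -0.077, 0.001], [-0.077, -0.997, -0.0], [0.001, 0.0, -1.0]]
force: [0.8, -0.5, -1.0]
grip_width: 0.0378
```

Call:
carry_out --pt "0 0 2 0 0" --pt "0 0 1 0 0" --pt "0 0 0 0 0"

```text
t: 6.72
tcp_pos: [0.5826, -0.2512, 0.0343]
ee_rot: [[0.997, -0.077, 0.001], [-0.077, -0.997, -0.0], [0.001, 0.0, -1.0]]
force: [0.1, 0.7, -0.5]
grip_width: 0.0378
```

Call:
carry_out --pt "0 0 2 0 0" --pt "0 0 1 0 0" --pt "0 0 1 0 0" --pt "0 0 0 0 0"

```text
t: 7.05
tcp_pos: [0.5821, -0.2511, 0.0294]
ee_rot: [[0.997, -0.077, -0.0], [-0.077, -0.997, 0.0], [-0.0, -0.0, -1.0]]
force: [0.5, 0.4, -0.7]
grip_width: 0.0379
```

Call:
carry_out --pt "0 0 1 0 0" --pt "0 0 1 0 0" --pt "0 0 0 0 0" --pt "0 0 0 0 0"

```text
t: 7.38
tcp_pos: [0.5833, -0.2512, 0.0287]
ee_rot: [[0.997, -0.076, 0.002], [-0.076, -0.997, -0.001], [0.002, 0.0, -1.0]]
force: [-0.0, -0.3, 6.1]
grip_width: 0.0379
```

It is in contact with the drawer floor at about 6 N. Releasing and rising.

Call:
carry_out --pt "0 0 -0.5 0 60" --pt "0 0 0 0 65" --pt "0 0 0 0 65" --pt "0 0 0 0 65" --pt "0 0 0 0 65"

```text
t: 7.8
tcp_pos: [0.5821, -0.2511, 0.0279]
ee_rot: [[0.997, -0.077, -0.0], [-0.077, -0.997, 0.0], [-0.0, -0.0, -1.0]]
force: [-0.7, -0.5, -0.1]
grip_width: 0.0572
```

Call:
carry_out --pt "0 0 -10 0 65" --pt "0 0 -20 0 65" --pt "0 0 -30 0 65" --pt "0 0 -40 0 65" --pt "0 0 -20 0 65"

```text
t: 8.22
tcp_pos: [0.5837, -0.2515, 0.1531]
ee_rot: [[0.997, -0.076, 0.004], [-0.076, -0.997, -0.002], [0.004, 0.001, -1.0]]
force: [1.6, -1.3, 0.8]
grip_width: 0.0572
```

Call:
carry_out --pt "-40 0 0 0 0" --pt "-40 0 0 0 0" --pt "-40 0 0 0 0" --pt "-28 0 0 0 0" --pt "0 0 0 0 0"

```text
t: 8.63
tcp_pos: [0.4288, -0.24, 0.1487]
ee_rot: [[0.997, -0.079, -0.003], [-0.079, -0.997, -0.0], [-0.003, 0.001, -1.0]]
force: [-1.8, 0.1, -1.2]
grip_width: 0.027
```

Run:
```python
from h import *
s=sense();print(s['t'],s['tcp_pos'],s['grip_width'],s['force'])
y=np.radians(-4.3);h=np.array([.4765,-.2426]);ux=np.array([np.cos(y),np.sin(y)])
print(togo([*(h-.035*ux),.045],np.radians(85.7)))
b=camera('side');cv2.imwrite('pics/s2.png',cv2.resize(b[120:290,200:440],None,fx=3,fy=3))
```

```text
8.6333 [ 0.42882773 -0.23999059  0.14869275] 0.026982759299527655 [-1.81122788  0.05976064 -1.19600736]
(array([ 13.1,  -1.1, 103.6]), np.float64(-0.25983417223321226))
```

View pics/s2.png

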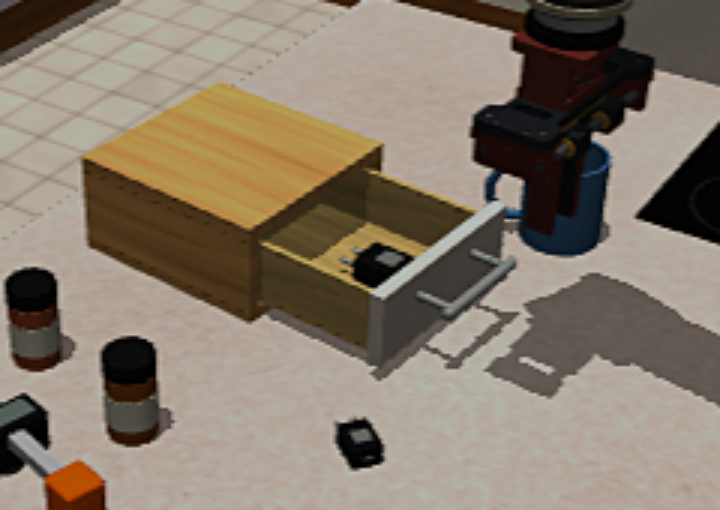

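The charger lies flat in the drawer at crop (383,265). Next I lower behind the handle bar and push.

Call:
carry_out --pt "0 -1 30 0 0" --pt "0 0 30 0 0" --pt "0 0 25 0 0" --pt "0 0 12 0 0" --pt "0 0 5 0 0"

```text
t: 9.1
tcp_pos: [0.4352, -0.2381, 0.0444]
ee_rot: [[0.997, -0.076, -0.002], [-0.076, -0.997, 0.001], [-0.002, -0.001, -1.0]]
force: [0.2, 0.5, 0.8]
grip_width: 0.0007
```

Call:
carry_out --pt "0 0 0 0 0" --pt "8 0 0 0 0" --pt "10 0 0 0 0" --pt "10 0 0 0 0" --pt "10 0 0 0 0"

```text
t: 9.52
tcp_pos: [0.4744, -0.242, 0.0471]
ee_rot: [[0.997, -0.076, 0.001], [-0.076, -0.997, -0.001], [0.001, 0.001, -1.0]]
force: [-1.3, -0.1, 1.1]
grip_width: 0.0004
```

Call:
carry_out --pt "10 0 0 0 0" --pt "10 0 0 0 0" --pt "10 0 0 0 0" --pt "10 0 0 0 0" --pt "10 0 0 0 0"

```text
t: 9.93
tcp_pos: [0.5235, -0.2457, 0.0461]
ee_rot: [[0.997, -0.077, -0.0], [-0.077, -0.997, -0.0], [-0.0, 0.0, -1.0]]
force: [-1.9, -0.4, -0.4]
grip_width: 0.0001
```

Call:
carry_out --pt "10 0 0 0 0" --pt "10 0 0 0 0" --pt "10 0 0 0 0" --pt "10 0 0 0 0" --pt "8 0 0 0 0"

```text
t: 10.35
tcp_pos: [0.5716, -0.2492, 0.0461]
ee_rot: [[0.997, -0.076, 0.0], [-0.076, -0.997, 0.0], [0.0, -0.0, -1.0]]
force: [-0.7, -1.3, 0.0]
grip_width: 0.0006
```

Run:
```python
from h import *
s=sense();print(s['t'],s['tcp_pos'],s['force'])
y=np.radians(-4.3);h=np.array([.4765,-.2426]);ux=np.array([np.cos(y),np.sin(y)])
print('pushed',(s['tcp_pos'][:2]-h)@ux, togo([*(h+.110*ux),.045],np.radians(85.7)))
```

```text
10.35 [ 0.57159715 -0.24918125  0.04608341] [-0.7329772  -1.26994517  0.00309292]
pushed 0.09532292041726773 (array([14.7,  0.5,  1.1]), np.float64(-0.08194636375804976))
```

Call:
carry_out --pt "6 0 0 0 0" --pt "4 0 0 0 0" --pt "3 0 0 0 0" --pt "2 0 0 0 0"

```text
t: 10.68
tcp_pos: [0.5855, -0.2501, 0.0461]
ee_rot: [[0.997, -0.076, -0.0], [-0.076, -0.997, 0.0], [-0.0, -0.0, -1.0]]
force: [-0.7, 0.6, -0.2]
grip_width: 0.0003
```

Call:
carry_out --pt "2 0 0 0 0" --pt "2 0 0 0 0" --pt "0 0 0 0 0"

```text
t: 10.93
tcp_pos: [0.5896, -0.2505, 0.0462]
ee_rot: [[0.997, -0.076, 0.0], [-0.076, -0.997, 0.0], [0.0, -0.0, -1.0]]
force: [-0.6, 0.4, 0.1]
grip_width: 0.0003
```

Call:
carry_out --pt "2 0 0 0 0" --pt "2 0 0 0 0" --pt "0 0 0 0 0"

```text
t: 11.18
tcp_pos: [0.5924, -0.2508, 0.0461]
ee_rot: [[0.997, -0.077, -0.002], [-0.077, -0.997, 0.0], [-0.002, -0.0, -1.0]]
force: [-4.9, 1.4, 3.2]
grip_width: 0.0005
```

Call:
carry_out --pt "2 0 0 0 0" --pt "0 0 0 0 0" --pt "0 0 0 0 0"

```text
t: 11.43
tcp_pos: [0.5924, -0.2508, 0.0459]
ee_rot: [[0.997, -0.077, -0.006], [-0.077, -0.997, 0.001], [-0.006, -0.001, -1.0]]
force: [-9.4, 2.9, 7.5]
grip_width: 0.0004
```

The drawer stopped hard at x = 0.5924, with the force rising to 9 N, so it is shut. Next I back off, rise and look.

Call:
carry_out --pt "-10 0 0 0 0" --pt "-20 0 0 0 0" --pt "-20 0 0 0 0" --pt "0 0 -35 0 0" --pt "0 0 -40 0 0"

```text
t: 11.85
tcp_pos: [0.5427, -0.2467, 0.1195]
ee_rot: [[0.997, -0.077, -0.005], [-0.077, -0.997, 0.002], [-0.006, -0.002, -1.0]]
force: [1.8, -0.3, -0.0]
grip_width: 0.0006
```

Call:
carry_out --pt "0 0 -40 0 0" --pt "0 0 -40 0 0" --pt "0 0 -40 0 0" --pt "0 0 -10 0 0" --pt "0 0 0 0 0"

```text
t: 12.27
tcp_pos: [0.5477, -0.248, 0.2558]
ee_rot: [[0.997, -0.077, 0.008], [-0.077, -0.997, -0.003], [0.008, 0.002, -1.0]]
force: [-0.3, 0.7, -0.8]
grip_width: 0.0007
```

Run:
```python
from h import *
s=sense();print(s['t'],s['tcp_pos'],s['force'])
print(togo([.5497,.3039,.23],np.radians(-5.3)))
b=camera('side');cv2.imwrite('pics/s3.png',cv2.resize(b[130:390,120:440],None,fx=2.3,fy=2.3))
```

```text
12.2667 [ 0.54774758 -0.24795204  0.25575413] [-0.2870241   0.73655558 -0.77197928]
(array([ -40.5, -550.4,   24.1]), np.float64(-89.09186149967273))
```

View pics/s3.png

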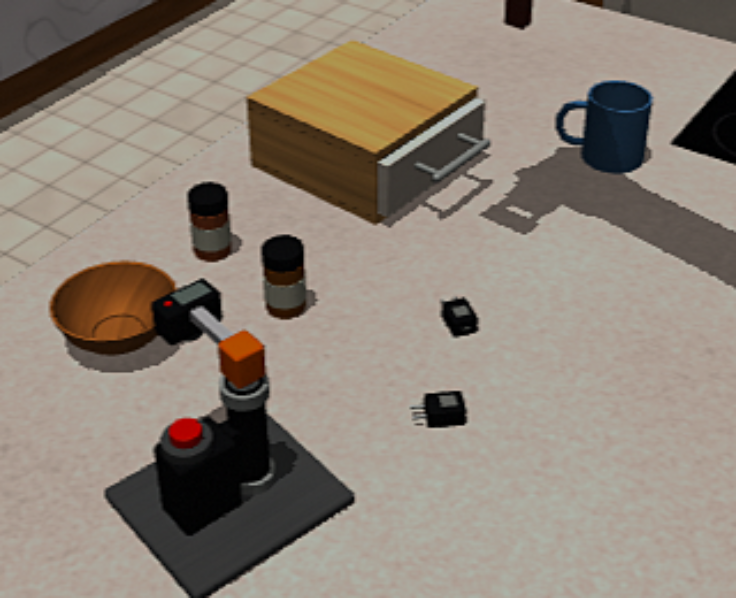

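The drawer is flush shut at crop (430,155), and the red button stands proud of its ring at crop (186,432). Next I move to the button.

Call:
carry_out --pt "-3 -30 0 0 0" --pt "-3 -40 0 0 0" --pt "-3 -40 0 0 0" --pt "-3 -40 0 0 0" --pt "-3 -40 0 0 0"

```text
t: 12.73
tcp_pos: [0.5438, -0.0549, 0.2489]
ee_rot: [[0.997, -0.077, -0.003], [-0.077, -0.997, 0.0], [-0.003, -0.0, -1.0]]
force: [0.7, 0.1, -0.2]
grip_width: 0.0002
```

Call:
carry_out --pt "-3 -40 0 0 0" --pt "-3 -40 0 0 0" --pt "-3 -40 0 0 0" --pt "-3 -40 0 0 0" --pt "-3 -40 0 0 0"

```text
t: 13.15
tcp_pos: [0.5442, 0.1456, 0.249]
ee_rot: [[0.997, -0.076, -0.003], [-0.076, -0.997, -0.001], [-0.003, 0.001, -1.0]]
force: [0.9, -0.1, -1.2]
grip_width: 0.0007
```

Call:
carry_out --pt "-3 -40 0 0 0" --pt "-3 -40 0 0 0" --pt "-2 -40 0 0 0" --pt "-2 -40 0 0 0" --pt "0 0 0 -7 0"

```text
t: 13.57
tcp_pos: [0.5436, 0.3141, 0.2484]
ee_rot: [[0.999, 0.052, -0.005], [0.052, -0.999, 0.004], [-0.004, -0.004, -1.0]]
force: [-0.8, 0.5, -0.2]
grip_width: 0.0006
```

Call:
carry_out --pt "0 0 0 -7 0" --pt "0 0 0 -7 0" --pt "0 0 0 -7 0" --pt "0 0 0 -7 0" --pt "0 0 0 -7 0"

```text
t: 13.98
tcp_pos: [0.5468, 0.304, 0.2485]
ee_rot: [[0.788, 0.616, -0.003], [0.616, -0.788, -0.001], [-0.003, -0.001, -1.0]]
force: [-0.5, -0.2, -0.2]
grip_width: 0.0003
```

Call:
carry_out --pt "0 0 0 -7 0" --pt "0 0 0 -7 0" --pt "0 0 0 -7 0" --pt "0 0 0 -7 0" --pt "0 0 0 -7 0"

```text
t: 14.4
tcp_pos: [0.5469, 0.3039, 0.2486]
ee_rot: [[0.293, 0.956, -0.003], [0.956, -0.293, -0.001], [-0.002, -0.003, -1.0]]
force: [0.7, -1.1, -0.6]
grip_width: 0.0007
```

Call:
carry_out --pt "0 0 0 -7 0" --pt "0 0 0 -5 0" --pt "0 0 0 0 0" --pt "0 0 0 0 0"

```text
t: 14.73
tcp_pos: [0.5471, 0.3039, 0.2492]
ee_rot: [[0.097, 0.995, -0.003], [0.995, -0.097, -0.001], [-0.001, -0.003, -1.0]]
force: [-0.3, -0.7, 0.1]
grip_width: 0.0004
```

Run:
```python
from h import *
s=sense();print(s['t'],s['tcp_pos'],s['force'],s['joints'][6])
print(togo([.5497,.3039,.118],np.radians(-5.3)))
```

```text
14.7333 [0.54710271 0.30388176 0.2492135 ] [-0.34395743 -0.66722396  0.05907555] -0.947068055652792
(array([  0.4,   2.9, 131.2]), np.float64(-0.24149975694504633))
```

Call:
carry_out --pt "0 1 30 0 0" --pt "0 1 35 0 0" --pt "0 0 35 0 0" --pt "0 0 20 0 0" --pt "0 0 8 0 0"

```text
t: 15.15
tcp_pos: [0.5476, 0.3025, 0.1186]
ee_rot: [[0.096, 0.995, -0.005], [0.995, -0.097, -0.003], [-0.004, -0.005, -1.0]]
force: [-1.6, -0.8, 0.7]
grip_width: 0.0002
```

Call:
carry_out --pt "0 0 0 0 0" --pt "0 0 3 0 0" --pt "0 0 3 0 0" --pt "0 0 3 0 0" --pt "0 0 2 0 0"

```text
t: 15.57
tcp_pos: [0.5501, 0.3043, 0.113]
ee_rot: [[0.094, 0.996, 0.002], [0.996, -0.094, 0.001], [0.001, 0.002, -1.0]]
force: [0.8, -0.5, -0.3]
grip_width: 0.0008
```

Call:
carry_out --pt "0 0 2 0 0" --pt "0 0 1 0 0" --pt "0 0 0 0 0"

```text
t: 15.82
tcp_pos: [0.5501, 0.3043, 0.1097]
ee_rot: [[0.094, 0.996, 0.001], [0.996, -0.094, 0.001], [0.001, 0.001, -1.0]]
force: [0.3, 0.2, 2.9]
grip_width: 0.0002
```

Call:
carry_out --pt "0 0 3 0 0" --pt "0 0 2 0 0" --pt "0 0 1 0 0" --pt "0 0 0 0 0"

```text
t: 16.15
tcp_pos: [0.5502, 0.3044, 0.1061]
ee_rot: [[0.094, 0.996, 0.003], [0.996, -0.094, -0.0], [0.0, 0.003, -1.0]]
force: [-5.4, -5.2, 24.2]
grip_width: 0.0005
```

Call:
carry_out --pt "0 0 1 0 0" --pt "0 0 1 0 0" --pt "0 0 0 0 0" --pt "0 0 0 0 0" --pt "0 0 0 0 0"

```text
t: 16.57
tcp_pos: [0.5503, 0.3045, 0.1059]
ee_rot: [[0.094, 0.996, 0.004], [0.996, -0.094, -0.0], [0.0, 0.004, -1.0]]
force: [-10.5, -7.4, 36.7]
grip_width: 0.0
```

Call:
carry_out --pt "0 0 0 0 0" --pt "0 0 0 0 0" --pt "0 0 0 0 0" --pt "0 0 0 0 0"

```text
t: 16.9
tcp_pos: [0.5502, 0.3045, 0.1059]
ee_rot: [[0.094, 0.996, 0.004], [0.996, -0.094, -0.0], [0.0, 0.004, -1.0]]
force: [-9.9, -8.1, 37.3]
grip_width: 0.0003
```

Run:
```python
from h import *
b=camera('side')
print(blob(b,(7,150,90),(20,255,255),(205,235,245,305)))
for z in(.1525,.177):print(proj('side',[.532,.2415,z]))
```

```text
(np.float64(225.34259259259258), np.float64(271.1666666666667), 108, (np.int64(218), np.int64(266), np.int64(233), np.int64(276)))
[225.32703473 285.87520439]
[224.51832076 276.11070048]
```

The grip rose about 22 mm, to its first stop. Backing off and moving above the grip.

Call:
carry_out --pt "0 0 -5 0 0" --pt "0 0 -15 0 0" --pt "0 0 -35 0 0" --pt "0 0 -40 0 0" --pt "0 0 -40 0 0"

```text
t: 17.37
tcp_pos: [0.5488, 0.3035, 0.2366]
ee_rot: [[0.094, 0.996, -0.002], [0.996, -0.094, -0.001], [-0.001, -0.002, -1.0]]
force: [0.5, 0.3, 0.3]
grip_width: 0.0004
```

Call:
carry_out --pt "0 0 -20 -7 0" --pt "0 0 0 -7 0" --pt "0 0 0 -7 0" --pt "0 0 0 -7 0" --pt "0 0 0 -7 0"

```text
t: 17.78
tcp_pos: [0.5495, 0.3038, 0.2558]
ee_rot: [[-0.499, 0.866, -0.0], [0.866, 0.499, -0.0], [-0.0, -0.0, -1.0]]
force: [0.3, 0.4, 0.2]
grip_width: 0.0005
```

Call:
carry_out --pt "0 0 0 -7 70" --pt "0 0 0 -7 70" --pt "0 0 0 -7 70" --pt "0 0 0 -7 70" --pt "0 0 0 -7 70"

```text
t: 18.2
tcp_pos: [0.5494, 0.3038, 0.2556]
ee_rot: [[-0.906, 0.423, -0.001], [0.423, 0.906, -0.0], [0.0, -0.001, -1.0]]
force: [-0.0, -1.2, -0.1]
grip_width: 0.0304
```

Call:
carry_out --pt "0 0 0 -7 70" --pt "0 0 0 -3 70" --pt "0 0 0 0 70" --pt "0 0 0 0 70"

```text
t: 18.53
tcp_pos: [0.5495, 0.3038, 0.2556]
ee_rot: [[-0.964, 0.267, -0.001], [0.267, 0.964, -0.0], [0.001, -0.0, -1.0]]
force: [0.1, -0.1, -0.1]
grip_width: 0.0569
```

Run:
```python
from h import *
s=sense();print(s['t'],s['tcp_pos'],s['force'],s['joints'][6],s['grip_width'])
a=camera('top');b=camera('side')
t=blob(a,(7,150,90),(20,255,255),(115,225,165,265));u=blob(b,(7,150,90),(20,255,255),(205,245,245,305))
print(t,u)
try: print(tri(t[:2],u[:2]))
except Exception as e: print(e)
print(togo([.532,.2415,.25],np.radians(74.7)))
```

```text
18.5333 [0.54945767 0.303796   0.25555554] [ 0.14678236 -0.0852202  -0.12011012] 0.3141412963544751 0.056909329737082244
(np.float64(137.21481481481482), np.float64(244.94074074074075), 135, (np.int64(131), np.int64(239), np.int64(143), np.int64(252))) (np.float64(223.63636363636363), np.float64(272.2077922077922), 154, (np.int64(214), np.int64(266), np.int64(233), np.int64(281)))
[0.53202691 0.24275138 0.18744102]
(array([  0.2, -64.8,   5.9]), np.float64(-0.2002225044310677))
```

The pole stays at its first stop: triangulated z went from 0.168 to 0.187. Descending onto the grip.

Call:
carry_out --pt "0 -33 0 0 70" --pt "0 -32 0 0 70" --pt "0 0 0 0 70" --pt "0 0 30 0 70" --pt "0 0 30 0 70"

```text
t: 19.05
tcp_pos: [0.5337, 0.2412, 0.1972]
ee_rot: [[-0.963, 0.269, 0.004], [0.269, 0.963, 0.001], [-0.004, 0.002, -1.0]]
force: [0.4, -0.7, -0.5]
grip_width: 0.0616
```

Call:
carry_out --pt "0 0 25 0 70" --pt "0 0 13 0 70" --pt "0 0 4 0 70" --pt "0 0 0 0 70"

```text
t: 19.38
tcp_pos: [0.5321, 0.2416, 0.1538]
ee_rot: [[-0.964, 0.265, -0.001], [0.265, 0.964, -0.0], [0.001, -0.0, -1.0]]
force: [-0.1, -0.6, 0.6]
grip_width: 0.0612
```

Call:
carry_out --pt "0 0 0 0 0" --pt "0 0 0 0 0" --pt "0 0 0 0 0" --pt "0 0 0 0 0" --pt "0 0 0 0 0" --grip_force 40

```text
t: 19.8
tcp_pos: [0.5331, 0.2428, 0.1552]
ee_rot: [[-0.964, 0.265, 0.002], [0.265, 0.964, 0.003], [-0.001, 0.003, -1.0]]
force: [3.7, 10.4, -0.3]
grip_width: 0.0316
```

Call:
carry_out --pt "0 0 0 0 0" --pt "0 0 0 0 0" --pt "0 0 0 0 0"

```text
t: 20.05
tcp_pos: [0.5333, 0.2436, 0.1554]
ee_rot: [[-0.964, 0.265, 0.003], [0.265, 0.964, 0.004], [-0.002, 0.005, -1.0]]
force: [3.5, 7.0, 0.1]
grip_width: 0.0301
```

Gripped at 30 mm. A small shift relieves the side force, then I pull up.

Call:
carry_out --pt "0 1 0 0 0" --pt "0 0.5 -2 0 0" --pt "0 0 -5 0 0" --pt "0 0 -8 0 0" --pt "0 0 -8 0 0"

```text
t: 20.47
tcp_pos: [0.5333, 0.2436, 0.1777]
ee_rot: [[-0.964, 0.265, 0.001], [0.265, 0.964, 0.002], [-0.0, 0.002, -1.0]]
force: [3.7, 3.9, -3.4]
grip_width: 0.03
```

Call:
carry_out --pt "0 0 -8 0 0" --pt "0 0 -8 0 0" --pt "0 0 -8 0 0" --pt "0 0 -8 0 0" --pt "0 0 -6 0 0"

```text
t: 20.88
tcp_pos: [0.5333, 0.2436, 0.2158]
ee_rot: [[-0.964, 0.266, 0.001], [0.266, 0.964, 0.002], [-0.001, 0.002, -1.0]]
force: [4.1, 5.1, -5.6]
grip_width: 0.0299
```

Call:
carry_out --pt "0 0 -5 0 0" --pt "0 0 -4 0 0" --pt "0 0 -4 0 0" --pt "0 0 -2 0 0" --pt "0 0 0 0 0"

```text
t: 21.3
tcp_pos: [0.5332, 0.2436, 0.2305]
ee_rot: [[-0.964, 0.265, 0.001], [0.265, 0.964, 0.002], [-0.001, 0.002, -1.0]]
force: [4.2, 5.6, -3.9]
grip_width: 0.0296
```

Call:
carry_out --pt "0 0.5 -3 0 0" --pt "0 0 -2 0 0" --pt "0 0 -2 0 0" --pt "0 0 0 0 0"

```text
t: 21.63
tcp_pos: [0.5332, 0.2436, 0.2371]
ee_rot: [[-0.964, 0.266, 0.0], [0.266, 0.964, 0.001], [-0.0, 0.001, -1.0]]
force: [3.6, 4.3, -5.9]
grip_width: 0.03
```

Call:
carry_out --pt "0 0 -2 0 0" --pt "0 0 -1 0 0" --pt "0 0 0 0 0"

```text
t: 21.88
tcp_pos: [0.5332, 0.2436, 0.2398]
ee_rot: [[-0.964, 0.266, 0.0], [0.266, 0.964, 0.001], [0.0, 0.001, -1.0]]
force: [4.2, 4.2, -6.2]
grip_width: 0.03
```

Call:
carry_out --pt "0 0 -2 0 0" --pt "0 0 0 0 0" --pt "0 0 0 0 0"

```text
t: 22.13
tcp_pos: [0.5332, 0.2436, 0.24]
ee_rot: [[-0.964, 0.265, -0.001], [0.265, 0.964, 0.002], [0.001, 0.002, -1.0]]
force: [7.9, 8.0, -19.9]
grip_width: 0.0298
```

The stop is reached: z holds at 0.240 and the pull rose to 20 N. Next I check for slip and take a final look.

Call:
carry_out --pt "0 0 0.5 0 0" --pt "0 0 0 0 0" --pt "0 0 0 0 0" --pt "0 0 0 0 0" --pt "0 0 0 0 0" --grip_force 50

```text
t: 22.55
tcp_pos: [0.5332, 0.2436, 0.24]
ee_rot: [[-0.964, 0.266, -0.001], [0.266, 0.964, 0.002], [0.001, 0.001, -1.0]]
force: [7.3, 8.5, -16.6]
grip_width: 0.0294
```

Call:
carry_out --pt "0 0 0 0 0" --pt "0 0 0 0 0" --pt "0 0 0 0 0" --pt "0 0 0 0 0" --pt "0 0 0 0 0"

```text
t: 22.97
tcp_pos: [0.5332, 0.2436, 0.24]
ee_rot: [[-0.964, 0.265, -0.001], [0.265, 0.964, 0.002], [0.001, 0.001, -1.0]]
force: [7.4, 7.6, -15.9]
grip_width: 0.0297
```

Run:
```python
from h import *
b=camera('side');cv2.imwrite('pics/s4.png',cv2.resize(b[130:390,120:440],None,fx=2.3,fy=2.3))
print(blob(b,(7,150,90),(20,255,255),(205,220,245,285)))
for z in(.174,.257):print(proj('side',[.532,.2415,z]))
```

```text
(np.float64(221.93548387096774), np.float64(235.18548387096774), 124, (np.int64(207), np.int64(221), np.int64(230), np.int64(242)))
[224.61853531 277.32070228]
[221.71611521 242.27655386]
```

View pics/s4.png

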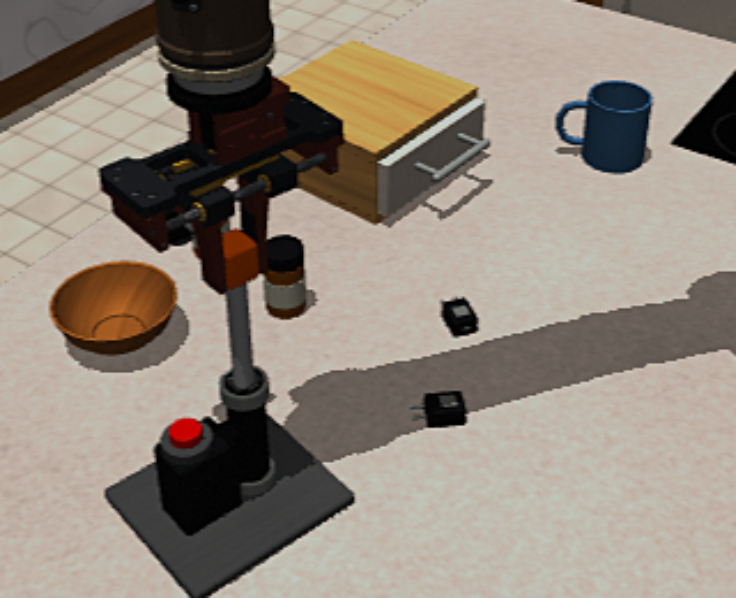

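The side view shows the pole fully drawn, with the orange grip held at crop (235,262), about 2 px from where the second stop should project. The drawer is shut, and the bowl, mug and near jar have not moved.

```bash
python3 -c "
from workcell import *
print(job_done(), sense()['tcp_pos'], sense()['force'])"
```

```text
the job is handed in; nothing more can be done
the job is handed in; nothing more can be done
```

The job is handed in, at about 23 s of the 72 s allowed. The arm is holding the mast at its top stop by the orange grip.

- **Charger:** I picked the largest of the three look-alikes, lowered it onto the drawer floor until it touched (about 6 N), let go and rose away. The picture showed it lying flat inside.
- **Drawer:** I pushed it by the handle until it hit a hard stop (force rose to about 9 N). The picture shows it flush shut.
- **Button:** I pressed it fully down for about 0.7 s, and the pole rose about 20 mm to its first stop. Pressing built up to 37 N through the closed fingertips, more than needed but below the 40 N limit set for the gripper's body.
- **Mast:** I pulled it up until it stopped hard, with the fingertips at z = 0.240 m. The last reading showed about 16 N of pull and no slip over 0.8 s. In the picture the grip is within about 2 pixels of where the second stop should be.

**Checks that were incomplete or disagreed:**
- The last picture shows the bowl, the mug and one jar unmoved. The other jar was hidden behind the gripper, so I could not check it at the end.
- A steady side force of about 11 N remains on the grip, so my position for the mast is about 1–2 mm off.
- The colour measurement of the grip read about 7 pixels too high, because the fingers and the jar near the grip affect it. I relied on the picture and the hard stop instead.

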